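# Push a stylus case through the spring flap of the hand-in chute

## Robot

A 6-joint arm with a two-finger parallel gripper is mounted at the origin on the work surface. World frame = base frame: x ahead of the robot, y to its left, z up, the work surface at z = 0. Lengths are in m, angles in rad, forces in N, time in s.
With the tool pointing down it reaches from about 0.4 to 0.925 m from the base axis. Payload 12.5 kg.
Tool frame: the origin (TCP) lies between the finger pads; the fingertips stand 19 mm ahead of it and the grasp point (between the pads) is the TCP; x points along the fingers, y is the direction in which the jaws open and shut, and the axes are right-handed (so a half turn about x gives the same grasp; the last joint's range is limited). The gripper opens to 95 mm and grips with 3 to 60 N. Pads are 20 mm wide; open, the fingers measure 119 mm over their backs; the gripper's body (75 mm by 180 mm) begins 59 mm behind the grasp point.
Start: joints at [-1.419, 0.491, 1.559, -0, 1.092, -0.106], TCP at [0.159, -0.604, 0.234] pointing down, gripper open.
Joint ranges: [-3.1, 3.1], [-0.84, 2.19], [0.05, 2.79], [-1.13, 4.28], [0.06, 2.93], [-2.69, 2.69]. Speed limits (rad/s): [2.22, 2.22, 2.79, 3.14, 3.14, 3.14].

## Interface

Orientations are given as a rotation vector (axis times angle).
In Python, from workcell import bot gives the robot as it stands. Calls block until the motion is done:
- bot.reach(position, orientation): joint-space move of the TCP to a pose.
- bot.move_straight(position, ori=None, feed=0.15, stop_force=None): straight line of the TCP; ori=None keeps the orientation; feed is the mean speed in m/s. With stop_force (N) it stops when the force on the tool has changed by that much, and returns True; else False.
- bot.goto_joints(angles): joint-space move.
- bot.set_gripper(opening): opening from 0.0 (shut) to 1.0 (fully open); the grip force is fixed at half the most; returns when the fingers have stopped.
- bot.hold(seconds).
- bot.solve_ik(position, orientation): joint angles nearest the present ones, or None.
- bot.observe(): the state.
- bot.get_image(name): name is "scene" or "top"; returns the picture (400x640x3 uint8, blue, green, red); there is no depth.
- bot.calibration(name): a dict with "fx", "fy", "cx", "cy" (pixels), "extrinsics" (4x4, takes a point from world to camera coordinates). Camera axes: x right, y up, looking along -z (the intrinsics and any distortion apply to the point x, -y, -z); pixel columns grow to the right and rows downward; lengths in m; the calibration is good to about 2 mm. A picture is of the moment at which its call begins. calibration takes no time and is no camera call.
A pose or a line that the arm cannot do raises bot.PlanningError and nothing moves.
- bot.hand_in(): hands the job in, once; it reports no verdict.
The state is a dict: "time_s": time; "joints": joint angles; "joint_vel": joint speeds; "effort": joint torques, N m; "eef_pos": TCP position; "tcp_rot": TCP orientation; "ft_force": force on the tool from outside, world axes, zero at the start; "wrist_torque": the same for the moment, N m; "grip_width": opening from 0.0 (shut) to 1.0 (fully open).
Only numpy, scipy, OpenCV 4.12 (cv2) and the standard library are available. Lean on these libraries where they do the work, as an engineer would, in place of code of your own. Each camera call takes 0.05 s, during which the arm holds its last target.

## Task

Hand in the small dark blue stylus case through the chute: push the pink spring flap open with one fingertip and, while that finger keeps it open, push the case along its lane with the other finger until it drops into the light blue crate. The case must not touch the flap and must not be picked up, and the cup, the sticker roll and the jar stay where they are. Finish with the hand clear and the flap fallen shut again.

Things in the scene. Friction and masses are not known exactly. Their poses are not given: they have to be found in the camera images.
- chute: Fixed plywood chute. Origin on the table under the deck's far edge; its x axis is the pushing direction (to the crate), y left, z up; numbers in mm in this frame. Deck: top at z 75, x -190 to 0, open at the near end and above. Walls 12 thick, tops z 100: right one's inner face y -47, left one's y 66. Hinge post 10 mm thick at x 6, y 68, top z 121.
- lane_end (a point): Point on the deck's far edge in the middle of the case's lane (x 0, y -21, z 75 mm in the chute's frame); its axes are the chute's. A 6 mm high aluminium rib (y 5 to 10) runs along the deck, x -175 to 0: right of it the case's lane (y -47 to 5), left of it free deck for the finger that opens the flap. Beyond the edge is a drop into the crate.
- crate_floor (a point): Centre of the light blue crate's inner floor; in the chute's frame x 96, y 10, z 5 mm. Inside it is 180 mm along x and 190 mm along y; its rim is at z 60 mm. It is open above and fixed to the chute.
- flap: Pink upright spring flap across the deck's end, 4 mm thick, 40 high. Origin: foot of its vertical hinge axis, chute frame x 6, y 58, z 78; it reaches 104 mm from there along its own -y. Shut, its axes match the chute's; opening yaws it left, free end away over the crate, to a stop at 1.5 rad; clear of the lane above 1.15 rad. Always springs shut: 0.08 N m shut, 0.22 N m at 1.4 rad.
- case: Dark blue stylus case with a white band, 40 (along its x, the lane) x 46 (y) x 24 (z) mm, about 60 g, lying flat in the lane on the deck, 30 to 80 mm short of the deck's far edge. Origin at the centre of its underside.
- cup: Bystander: green open cup, 76 mm across the rim, 85 high, on the table. Origin at the centre of its underside.
- roll: Bystander: yellow sticker roll, a ring 64 mm across with a 28 mm bore, 26 high, lying on the table. Origin at the centre of its underside.
- tin: Bystander: small jar with a dark lid, 56 mm across, 75 high, on the table. Origin at the centre of its underside.
Things that resemble listed ones, but are neither listed nor needed, are in the scene too. Leave any green or orange look-alike of the case alone.

How it is judged:
By the outcome, as a careful person would: the job done as asked, in the order asked, and still so for the second after the job is handed in, with the robot touching nothing.
It also fails if it takes over 35 s, if anything falls off the work surface, if the arm or the gripper's body presses on something with over 40 N, if the wrist force passes 120 N, or if a joint passes its speed limit or range.

## Working session

There is one attempt and no reset: what is moved stays moved. The work goes in short steps, each a Python script; the robot and the scene stay as the last script left them, time stands still between calls to the robot, and variables do not carry over. Pictures are saved under pics/ and viewed, and the job is handed in when it is done.

```bash
mkdir -p pics; ls
python3 - <<'E'
from workcell import bot
import cv2, numpy as np
for n in ["scene","top"]:
    im=bot.get_image(n); cv2.imwrite(f"pics/{n}0.png",im)
    c=bot.calibration(n); print(n,{k:(np.round(v,4).tolist()) for k,v in c.items()})
s=bot.observe(); print(s["time_s"],s["eef_pos"],s["tcp_rot"],s["grip_width"],s["ft_force"])
E
```

```text
pics
scene {'fx': 446.923, 'fy': 446.923, 'cx': 319.9022, 'cy': 200.5597, 'extrinsics': [[0.3765, 0.9263, -0.0119, -0.2374], [-0.6992, 0.2926, 0.6523, 0.316], [0.6077, -0.2373, 0.7579, -1.3427], [0.0, 0.0, 0.0, 1.0]]}
top {'fx': 483.7805, 'fy': 483.7805, 'cx': 324.248, 'cy': 203.455, 'extrinsics': [[0.0056, -1.0, -0.0004, 0.0779], [0.9958, 0.0056, 0.0911, -0.5202], [-0.0911, -0.001, 0.9958, -0.9869], [0.0, 0.0, 0.0, 1.0]]}
0.1 [ 0.15935515 -0.60415324  0.23313181] [ 2.08439847  0.27116748 -2.084419  ] 0.9979328909960545 [-0.25298336  0.15409441  0.50575811]
```

View pics/scene0.png

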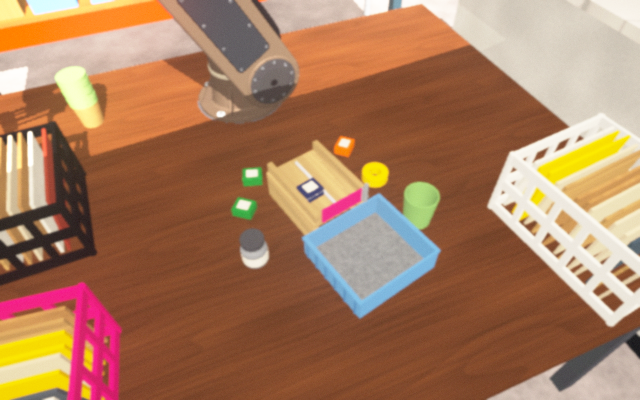

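View pics/top0.png

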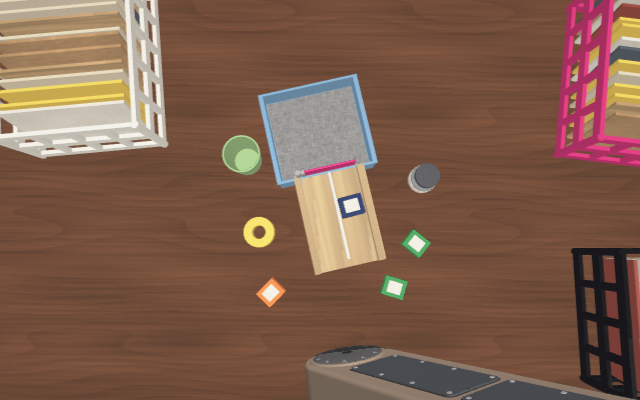

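The dark blue case with its white band is at top (351,205) and scene (311,188). The look-alikes are green at top (416,243) and (394,288), and orange at (271,292). Only the blue one lies in the lane and matches the description, so I'll enlarge it to confirm.

Run:
```python
import cv2
im=cv2.imread("pics/top0.png"); cv2.imwrite("pics/top0c.png",cv2.resize(im[150:280,285:395],None,fx=5,fy=4.6,interpolation=cv2.INTER_CUBIC)) if 0 else cv2.imwrite("pics/top0c.png",cv2.resize(im[155:280,270:410],None,fx=4.8,fy=4.8,interpolation=cv2.INTER_CUBIC))
im=cv2.imread("pics/top0.png"); cv2.imwrite("pics/top0d.png",cv2.resize(im[65:195,220:450],None,fx=3.4,fy=3.4,interpolation=cv2.INTER_CUBIC))
im=cv2.imread("pics/scene0.png"); cv2.imwrite("pics/scene0c.png",cv2.resize(im[130:320,230:450],None,fx=3.1,fy=3.1,interpolation=cv2.INTER_CUBIC))
```

```text
(no output)
```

View pics/top0c.png

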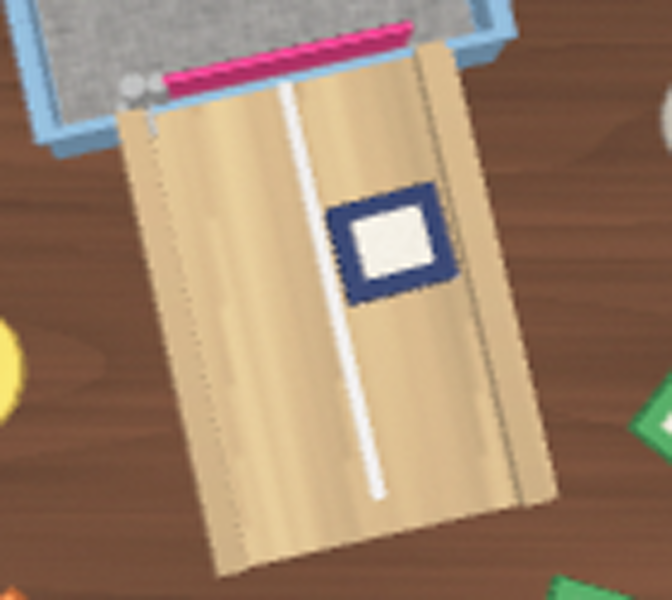

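View pics/scene0c.png

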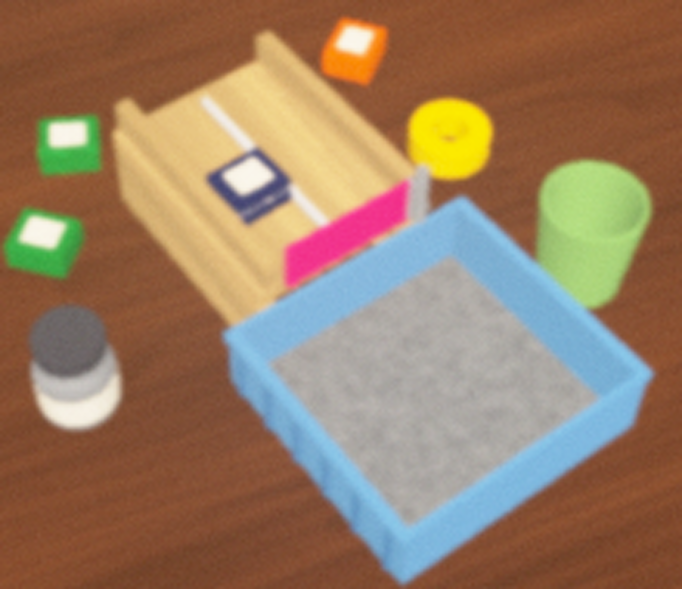

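```bash
cat > h.py <<'E'
import numpy as np, cv2
from scipy.optimize import least_squares
from scipy.spatial.transform import Rotation as R
from workcell import bot
def proj(n,P):
    c=bot.calibration(n);E=np.array(c["extrinsics"]);P=np.atleast_2d(P)
    q=P@E[:3,:3].T+E[:3,3]
    return np.c_[c["cx"]+c["fx"]*q[:,0]/-q[:,2], c["cy"]+c["fy"]*q[:,1]/q[:,2]]
def c2w(p,L):
    L=np.atleast_2d(L)/1000.;c,s=np.cos(p[2]),np.sin(p[2])
    return np.c_[p[0]+c*L[:,0]-s*L[:,1],p[1]+s*L[:,0]+c*L[:,1],L[:,2]]
def top(px): return np.array(px)/4.8+[270-.4,155-.4]
def sce(px): return np.array(px)/3.1+[230-.34,130-.34]
E
python3 - <<'E'
from h import *
Lt=np.array([[-190,-59,100],[0,-59,100],[0,78,100],[-190,78,100],[-175,7.5,81],[0,7.5,81],[8,-46,118]])
Pt=top([(557,495),(455,42),(118,112),(219,577),(379,498),(287,82),(412,22)])
Ls=np.array([[4,-46,118],[-175,7.5,81],[0,7.5,81]])
Ps=sce([(290,243),(206,100),(322,222)])
f=lambda p,w=1:np.concatenate([(proj("top",c2w(p,Lt))-Pt).ravel(),(proj("scene",c2w(p,Ls))-Ps).ravel()])
r=least_squares(f,[0.6,0,0.2],loss="soft_l1");print(r.x);print(f(r.x).reshape(-1,2).round(1).tolist())
ft=lambda p:(proj("top",c2w(p,Lt))-Pt).ravel()
print("top only",least_squares(ft,[0.6,0,.2],loss="soft_l1").x)
np.save("chute.npy",r.x)
# case in chute frame: x,y,yaw
Pc=top([(327,210),(432,183),(458,272),(350,305)])
b=np.array([[20,23],[20,-23],[-20,-23],[-20,23]])
def g(q):
    c,s=np.cos(q[2]),np.sin(q[2]);L=np.c_[q[0]+c*b[:,0]-s*b[:,1],q[1]+s*b[:,0]+c*b[:,1],np.full(4,99)]
    return (proj("top",c2w(r.x,L))-Pc).ravel()
k=least_squares(g,[-60,-20,0]);print(k.x,g(k.x).round(1))
print("cam",*[-np.array(bot.calibration(n)["extrinsics"])[:3,:3].T@np.array(bot.calibration(n)["extrinsics"])[:3,3] for n in("top","scene")])
# overlay
for n in("top","scene"):
    im=cv2.imread(f"pics/{n}0.png");S=4;u0,v0=((250,60) if n=="top" else (250,130));im=cv2.resize(im[v0:v0+150 if n!="top" else v0+150+0,u0:u0+190],None,fx=S,fy=S) if 0 else cv2.resize(im[v0:v0+215,u0:u0+150 if n=="top" else u0+190],None,fx=2.7,fy=2.7)
    def ln(a):
        q=((proj(n,c2w(r.x,np.array(a,float)))-[u0,v0]+.5)*2.7).astype(int);cv2.polylines(im,[q],True,(0,255,255),1)
    ln([[-190,-59,100],[0,-59,100],[0,-47,100],[-190,-47,100]]);ln([[-190,78,100],[0,78,100],[0,66,100],[-190,66,100]])
    ln([[-175,5,81],[0,5,81],[0,10,81],[-175,10,81]]);ln([[6,58,78],[6,-46,78],[6,-46,118],[6,58,118]])
    ln([[6,-85,5],[186,-85,5],[186,105,5],[6,105,5]]);ln([[6,-85,60],[186,-85,60],[186,105,60],[6,105,60]])
    cv2.imwrite(f"pics/ov_{n}.png",im)
E
```

```text
[0.57912707 0.06372121 0.22733769]
[[-0.3, 1.1], [-1.6, -0.4], [-0.2, 0.3], [0.1, -0.1], [0.6, 0.2], [-0.1, 0.2], [0.5, -0.5], [-1.8, 0.5], [-0.2, -1.5], [7.5, 5.9]]
top only [0.57931934 0.06338733 0.22486622]
[-7.52578171e+01 -1.86355345e+01  4.46767425e-02] [-0.7 -0.1  0.3 -0.7  0.5  0.7 -0.   0.1]
cam [0.42767958 0.0798348  1.03022922] [ 1.12636706 -0.19120783  0.80865744]
```

```bash
python3 -c "
import cv2,numpy as np
a=cv2.imread('pics/ov_top.png');b=cv2.imread('pics/ov_scene.png');print(a.shape,b.shape)
h=min(a.shape[0],b.shape[0]);o=np.hstack([a[:h],b[:h]]);o=o[:, :];s=min(800/o.shape[1],600/o.shape[0]);cv2.imwrite('pics/ov.png',cv2.resize(o,None,fx=s,fy=s))"
```

```text
(580, 405, 3) (580, 513, 3)
```

View pics/ov.png

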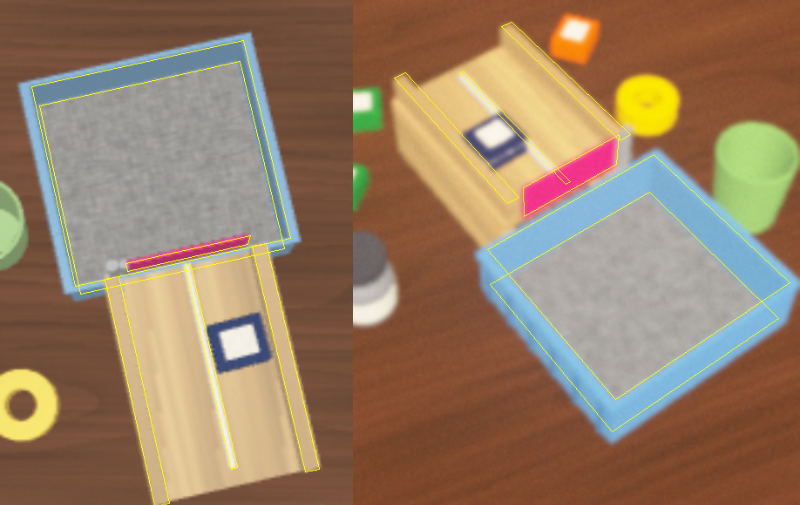

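Confirmed: the blue case with the white band lies in the lane, crop (392,243), and the chute fit overlays well.

The fingers span at most about 109 mm between contact points. Finger B therefore can't reach behind the case (rear at x ≈ -95) while A holds the flap open.

1. A opens the flap with its tip high.
2. B, resting on top of the case, slides it forward.
3. B hops behind the case and pushes it off, with A holding the flap throughout.

Next I'll refine the fit and check IK.

```bash
cat >> h.py <<'E'
A0=np.radians(30)
def uv(al): return np.array([np.cos(al),np.sin(al)]),np.array([-np.sin(al),np.cos(al)])
def tcp_from_B(b,al=A0): return np.array(b)+53.5*uv(al)[0]          # B tip centre
def tcp_from_push(c,al=A0): e,n=uv(al); return np.array(c)+47.5*e+10*n # B front corner
def theta(t,al=A0):   # flap angle forced by finger A
    e,n=uv(al);m=0
    for k in(47.5,59.5):
        for w in(-10,10):
            p=np.array(t)+k*e+w*n-[6,58];r=np.hypot(*p)
            if r<104 and p[0]>-2: m=max(m,np.arctan2(p[0],-p[1])+np.arcsin(min(1,2/r)))
    return m
try: CH=np.load("chute.npy")
except Exception: CH=None
SG=1
def pose(t,ztip,al=A0):
    P=c2w(CH,[[t[0],t[1],ztip+19]])[0]; a=al+CH[2]
    x=np.array([0,0,-1.]);y=SG*np.array([np.cos(a),np.sin(a),0]);z=np.cross(x,y)
    return P,R.from_matrix(np.c_[x,y,z]).as_rotvec()
def st(msg=""):
    s=bot.observe();print(msg,"t",round(s["time_s"],2),"tcp",np.round(s["eef_pos"],4),"F",np.round(s["ft_force"],1),"g",round(s["grip_width"],3));return s
def shot(name):
    a=bot.get_image("top");b=bot.get_image("scene")
    cv2.imwrite(f"pics/{name}_t.png",a);cv2.imwrite(f"pics/{name}_s.png",b)
    o=np.vstack([cv2.resize(a[60:270,240:440],(420,441))]);p=cv2.resize(b[120:300,235:395],(380,428));p=np.vstack([p,np.zeros((13,380,3),np.uint8)])
    cv2.imwrite(f"pics/{name}.png",np.hstack([o,p]))
E
python3 - <<'E'
import h;from h import *
Lt=np.array([[-190,-59,100],[0,-59,100],[0,78,100],[-190,78,100],[-175,7.5,81],[0,7.5,81],[8,-46,118]])
Pt=top([(557,495),(455,42),(118,112),(219,577),(379,498),(287,82),(412,22)])
Ls=np.array([[4,-46,118],[-175,7.5,81]]);Ps=sce([(290,243),(206,100)])
f=lambda p:np.concatenate([(proj("top",c2w(p,Lt))-Pt).ravel(),(proj("scene",c2w(p,Ls))-Ps).ravel()])
r=least_squares(f,[0.6,0,0.2],loss="soft_l1").x;print(r);np.save("chute.npy",r);h.CH=r
wp={"pre":((-65,-5),104),"open1":tuple([(25,-5),104]),"top":(tcp_from_B((-66,-14)),104),"drag":(tcp_from_B((-21,-16.5)),99),"behind":(tcp_from_push((-54,-20)),83),"end":(tcp_from_push((6,-27)),83)}
for sg in(1,-1):
    h.SG=sg;print(sg)
    for k,(t,z) in wp.items():
        P,o=pose(t,z);q=bot.solve_ik(P,o);print(k,np.round(t,1),np.round(P,3),None if q is None else np.round(q,2),"theta",round(theta(t),3))
E
```

```text
[0.5794456  0.06400468 0.22852242]
1
pre [-65  -5] [0.517 0.044 0.123] [-0.04  0.49  1.93 -0.    0.72 -0.79] theta 0
open1 [25 -5] [0.605 0.065 0.123] [-0.    0.59  1.71 -0.    0.84 -0.75] theta 1.24
top [-19.7  12.7] [0.557 0.072 0.123] [ 0.01  0.54  1.83 -0.    0.77 -0.74] theta 1.345
drag [25.3 10.2] [0.602 0.08  0.118] [ 0.02  0.6   1.72 -0.    0.83 -0.73] theta 1.46
behind [-17.9  12.4] [0.559 0.072 0.102] [ 0.01  0.57  1.84 -0.    0.73 -0.74] theta 1.348
end [42.1  5.4] [0.619 0.079 0.102] [ 0.02  0.64  1.68 -0.    0.82 -0.73] theta 1.425
-1
pre [-65  -5] [0.517 0.044 0.123] [-0.04  0.49  1.93 -0.    0.72  2.35] theta 0
open1 [25 -5] [0.605 0.065 0.123] [-0.    0.59  1.71 -0.    0.84  2.39] theta 1.24
top [-19.7  12.7] [0.557 0.072 0.123] [ 0.01  0.54  1.83 -0.    0.77  2.4 ] theta 1.345
drag [25.3 10.2] [0.602 0.08  0.118] [ 0.02  0.6   1.72 -0.    0.83  2.41] theta 1.46
behind [-17.9  12.4] [0.559 0.072 0.102] [ 0.01  0.57  1.84 -0.    0.73  2.4 ] theta 1.348
end [42.1  5.4] [0.619 0.079 0.102] [ 0.02  0.64  1.68 -0.    0.82  2.41] theta 1.425
```

Run:
```python
from h import *
P,o=pose((-65,-5),160);bot.reach(P,o);st("above")
P,o=pose((-65,-5),105);bot.move_straight(P,o);st("pre")
P,o=pose((25,-5),105);print(bot.move_straight(P,o,feed=0.06,stop_force=25));st("open1")
P,o=pose(tcp_from_B((-66,-14)),105);print(bot.move_straight(P,o,feed=0.06,stop_force=25));st("top")
shot("a1")
```

```text
above t 2.73 tcp [0.5175 0.0438 0.179 ] F [ 0.2 -0.   0.1] g 1.004
pre t 3.24 tcp [0.5175 0.0441 0.1243] F [0.9 0.2 0.3] g 1.0
False
open1 t 4.89 tcp [0.6049 0.0647 0.124 ] F [-3.  -2.4 -0.3] g 1.002
False
top t 5.84 tcp [0.5582 0.071  0.1247] F [  3.6 -11.   -0.1] g 1.004
```

View pics/a1.png

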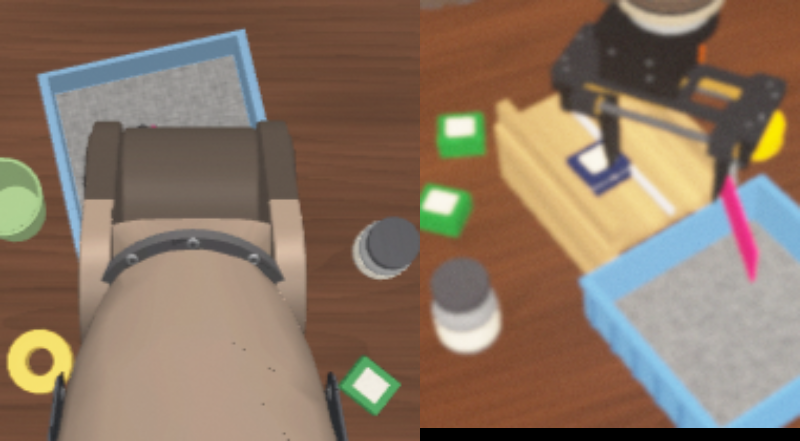

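A holds the flap open (flap from crop (725,180) to its tip at (752,275)). B hovers over the case at (600,160), and the case hasn't moved. Next I'll check the flap angle numerically, then press lightly and slide.

Run:
```python
from h import *
for th in(1.15,1.25,1.35,1.45):
    q=proj("scene",c2w(CH,[[6+104*np.sin(th),58-104*np.cos(th),z] for z in(118,78)]));print(th,((q-[235,120])*[380/160,428/180]+[420,0]).round(0).tolist())
t=tcp_from_B((-66,-14))
P,o=pose(t,95);print(bot.move_straight(P,o,feed=0.02,stop_force=8));s=st("press")
t2=tcp_from_B((-50,-15));P,o=pose(t2,0);P[2]=s["eef_pos"][2]
print(bot.move_straight(P,o,feed=0.05,stop_force=30));st("drag16")
shot("a2")
```

```text
1.15 [[756.0, 251.0], [752.0, 280.0]]
1.25 [[768.0, 249.0], [763.0, 277.0]]
1.35 [[779.0, 245.0], [775.0, 274.0]]
1.45 [[790.0, 241.0], [785.0, 270.0]]
True
press t 6.18 tcp [0.5582 0.0703 0.1236] F [ -1.8 -10.2   4.5] g 0.999
False
drag16 t 6.63 tcp [0.5724 0.0743 0.1236] F [-1.  -6.4  0.1] g 1.002
```

View pics/a2.png

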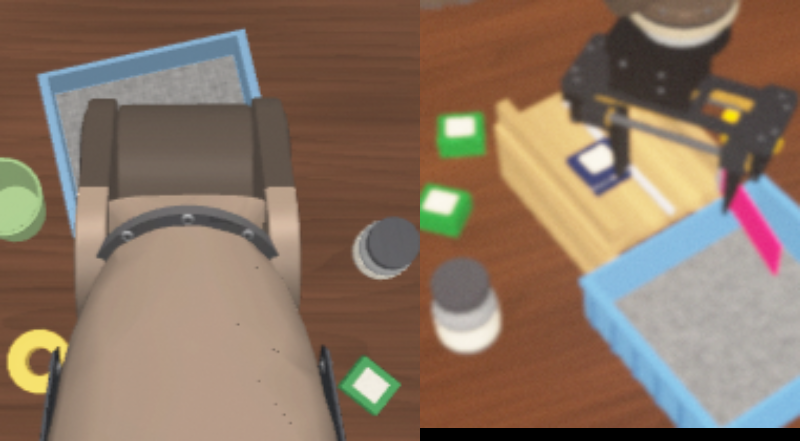

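The press stopped early at tip z≈104.6, because the flap's side friction tripped the stop force. The case is unmoved at crop (600,165). The earlier hold was only about 1.15 rad, so I'll bias A 3 mm further left and press in small steps on Fz.

Run:
```python
from h import *
t=tcp_from_B((-63,-11));print("pred",theta(t))
P,o=pose(t,105);bot.move_straight(P,o,feed=0.06);st("back")
P,o=pose(t,100.5);bot.move_straight(P,o,feed=0.04);f0=st("low")["ft_force"]
z=100.5
while z>95.5:
    z-=.5;P,o=pose(t,z);bot.move_straight(P,o,feed=0.02);s=bot.observe();print(z,s["eef_pos"][2].round(4),s["ft_force"].round(1),s["wrist_torque"].round(2))
    if s["ft_force"][2]-f0[2]>8: break
np.save("zp.npy",z)
b=bot.get_image("scene");cv2.imwrite("pics/a3.png",cv2.resize(b[120:300,235:435],None,fx=4,fy=3.3))
```

```text
pred 1.4940912531142247
back t 7.11 tcp [0.5597 0.0747 0.1246] F [  0.5 -10.7   2.8] g 1.0
low t 7.38 tcp [0.5602 0.0747 0.12  ] F [  2.6 -10.8  -0.7] g 1.0
100.0 0.1198 [  2.4 -11.2   3.4] [-1.73 -0.71 -0.45]
99.5 0.1196 [  1.3 -11.    6.2] [-1.6  -0.6  -0.41]
99.0 0.1193 [ 1.3 -9.8  7.5] [-1.5  -0.57 -0.35]
```

View pics/a3.png

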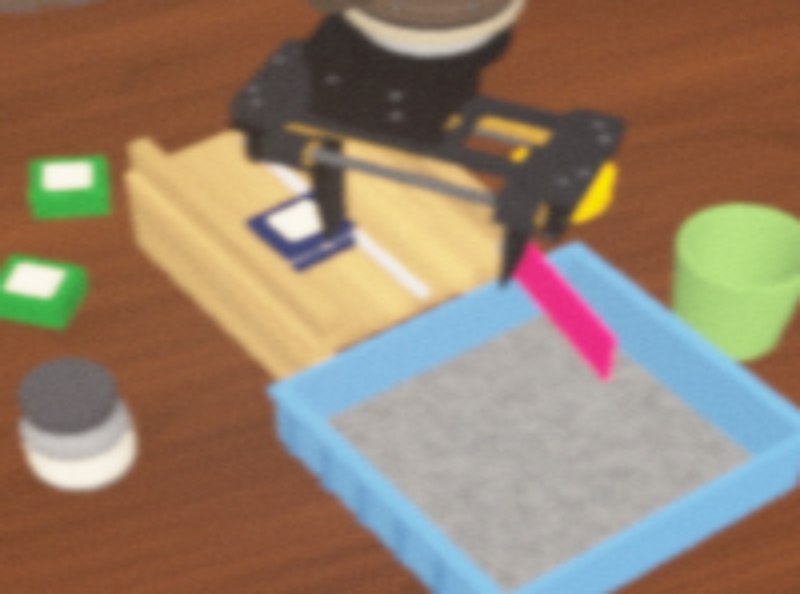

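Run:
```python
from h import *
t=tcp_from_B((-63,-11));z=99.0
while z>95:
    z-=.5;P,o=pose(t,z);bot.move_straight(P,o,feed=0.02);s=bot.observe();print(z,s["eef_pos"][2].round(4),s["ft_force"].round(1),s["wrist_torque"].round(2),round(s["time_s"],2))
    if s["ft_force"][2]>17: break
np.save("zp.npy",z)
```

```text
98.5 0.1189 [  0.7 -10.9   9.3] [-1.44 -0.53 -0.37] 8.43
98.0 0.1184 [  0.9 -12.6  10.1] [-1.48 -0.54 -0.37] 8.68
97.5 0.1184 [ -0.3 -10.3  14.4] [-1.63 -0.11 -0.39] 8.93
97.0 0.1183 [-1.7 -9.3 19.2] [-1.64  0.29 -0.35] 9.18
```

Contact is clear: z stops at 0.1183 (tip 99.3 mm) and Fz climbs. Next I'll slide 18 mm and look.

Run:
```python
from h import *
z=float(np.load("zp.npy"))
t=tcp_from_B((-45,-14));print("pred",theta(t));P,o=pose(t,z)
print(bot.move_straight(P,o,feed=0.05,stop_force=40));st("drag")
b=bot.get_image("scene");cv2.imwrite("pics/a4.png",cv2.resize(b[120:300,235:435],None,fx=4,fy=3.3))
```

```text
pred 1.4560046940622613
False
drag t 9.69 tcp [0.578  0.0769 0.117 ] F [ 0.1 -3.9  7.4] g 0.996
```

View pics/a4.png

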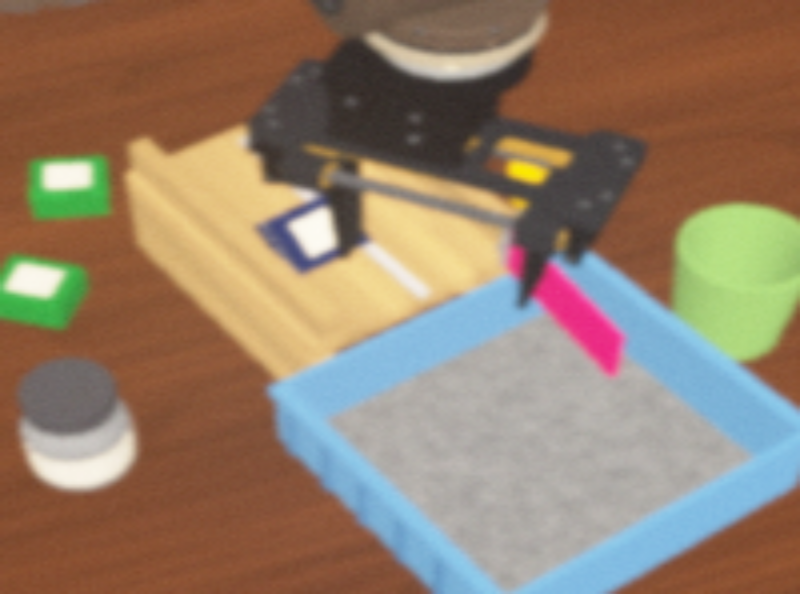

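B's tip has slid to the case's front edge and the case moved only a little. I'll lift B clear, with A still holding the flap, and look.

Run:
```python
from h import *
t=tcp_from_B((-45,-14));P,o=pose(t,105)
bot.move_straight(P,o,feed=0.03);st("up")
b=bot.get_image("scene");cv2.imwrite("pics/a5.png",cv2.resize(b[155:255,275:405],None,fx=6,fy=5.5,interpolation=cv2.INTER_CUBIC)) 
cv2.imwrite("pics/a5_s.png",b)
```

```text
up t 10.16 tcp [0.5774 0.0764 0.1242] F [-0.5 -6.  -0.2] g 1.0
```

View pics/a5.png

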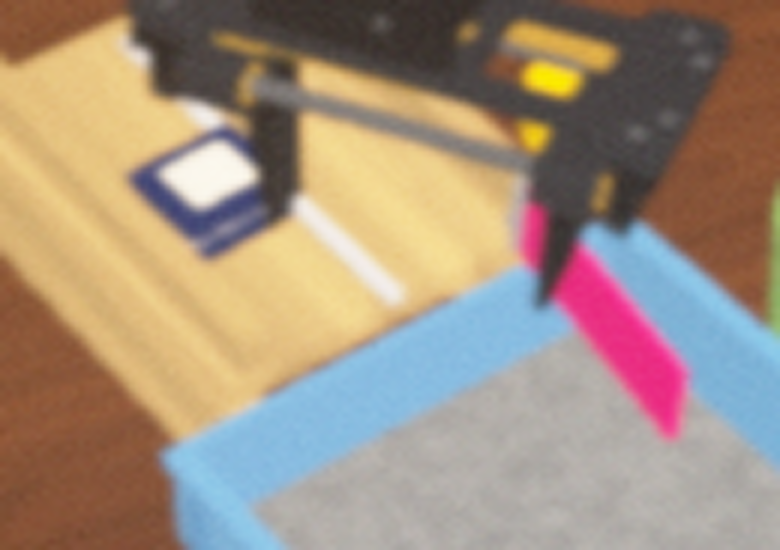

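```bash
cat >> h.py <<'E'
def fitcase(n,pts,cor):
    b=np.array(cor,float);pts=np.array(pts,float)
    def g(q):
        c,s=np.cos(q[2]),np.sin(q[2]);L=np.c_[q[0]+c*b[:,0]-s*b[:,1],q[1]+s*b[:,0]+c*b[:,1],75+b[:,2]]
        return (proj(n,c2w(CH,L))-pts).ravel()
    k=least_squares(g,[-60,-20,0]);return k.x,g(k.x).round(1)
E
python3 - <<'E'
from h import *
f=lambda p:np.array(p)/[6,5.5]+[275-.42,155-.42]
print(fitcase("scene",f([(130,180),(203,243),(225,125),(207,260)]),[(-20,-23,24),(20,-23,24),(-20,23,24),(20,-23,0)]))
# before (from scene0c)
print(fitcase("scene",sce([(208,180),(248,211),(262,150),(250,222)]),[(-20,-23,24),(20,-23,24),(-20,23,24),(20,-23,0)]))
E
```

```text
(array([-73.49781751, -20.8916007 ,   0.13160583]), array([-0. , -0.3,  0.2, -1.6, -0. , -0.9, -0.1,  2.7]))
(array([-72.0241735 , -18.43997465,   0.11516357]), array([ 0.8, -1. ,  0.1, -0.6, -0.6, -1.7, -0.3,  3.2]))
```

The case slipped and stayed at about x = -74, so a friction slide doesn't work. Instead, A will keep the flap held, as far open as the finger span allows, while B drops behind the case and pushes. I'll compute the hand yaw that gives the widest opening at each rear-edge position.

```bash
cat >> h.py <<'E'
def pushpose(c,al): # TCP so that B's max-x point is at c
    e,n=uv(al); pts=[k*e+w*n for k in(-47.5,-59.5) for w in(-10,10)]
    m=max(pts,key=lambda p:p[0]); return np.array(c)-m
def rect(t,al,s):
    e,n=uv(al);return [np.array(t)+s*k*e+w*n for k,w in((47.5,-10),(59.5,-10),(59.5,10),(47.5,10))]
E
python3 - <<'E'
from h import *
for cy in(-18,-12,-6,-1):
  print("cy",cy)
  for bx in(-97,-90,-80,-70,-60,-50,-40,-20,0,8):
    best=max(((min(theta(pushpose((bx,cy),a),a),1.45)-0.0*a,a) for a in np.radians(np.arange(-5,60,1)) if all(not(p[0]<13 and p[1]>61) for p in rect(pushpose((bx,cy),a),a,1))),default=None)
    t=pushpose((bx,cy),best[1]);r=np.array(rect(t,best[1],1));print(bx,"th %.2f al %d"%(best[0],np.degrees(best[1])),r.max(0).round(),end=" | ")
  print()
E
```

```text
cy -18
-97 th 0.11 al 0 [10.  2.] | -90 th 0.23 al 3 [17.  8.] | -80 th 0.46 al 16 [23. 31.] | -70 th 1.45 al 35 [18. 60.] | -60 th 1.45 al 37 [25. 62.] | -50 th 1.45 al 42 [30. 68.] | -40 th 1.45 al 45 [36. 72.] | -20 th 1.45 al 58 [37. 83.] | 0 th 1.45 al 59 [55. 84.] | 8 th 1.45 al 59 [63. 84.] | 
cy -12
-97 th 0.12 al 0 [10.  8.] | -90 th 0.26 al 4 [17. 15.] | -80 th 0.66 al 27 [15. 54.] | -70 th 1.45 al 31 [22. 60.] | -60 th 1.45 al 36 [27. 67.] | -50 th 1.45 al 37 [35. 68.] | -40 th 1.45 al 45 [36. 78.] | -20 th 1.45 al 58 [37. 89.] | 0 th 1.45 al 59 [55. 90.] | 8 th 1.45 al 59 [63. 90.] | 
cy -6
-97 th 0.14 al 0 [10. 14.] | -90 th 0.31 al 7 [16. 27.] | -80 th 1.45 al 27 [15. 60.] | -70 th 1.45 al 29 [24. 63.] | -60 th 1.45 al 31 [32. 66.] | -50 th 1.45 al 37 [35. 74.] | -40 th 1.45 al 45 [36. 84.] | -20 th 1.45 al 58 [37. 95.] | 0 th 1.45 al 59 [55. 96.] | 8 th 1.45 al 59 [63. 96.] | 
cy -1
-97 th 0.15 al 0 [10. 19.] | -90 th 0.37 al 11 [15. 39.] | -80 th 1.45 al 24 [18. 61.] | -70 th 1.45 al 27 [25. 65.] | -60 th 1.45 al 29 [34. 68.] | -50 th 1.45 al 37 [35. 79.] | -40 th 1.45 al 45 [36. 89.] | -20 th 1.45 al 58 [ 37. 100.] | 0 th 1.45 al 59 [ 55. 101.] | 8 th 1.45 al 59 [ 63. 101.] |
```

```bash
cat >> h.py <<'E'
# (bx, cy, alpha_deg)
PATH=[(-101,-13,3),(-90,-13,4),(-84,-12,12),(-76,-12,22),(-68,-12,30),(-62,-13,31),(-50,-17,31),(-30,-21,30),(-10,-24,30),(6,-27,30)]
E
python3 - <<'E'
from h import *
for i in range(len(PATH)):
    for f in ((0,.5) if i<len(PATH)-1 else (0,)):
        a=PATH[i];b=PATH[min(i+1,len(PATH)-1)]
        t=pushpose(a[:2],np.radians(a[2]))*(1-f)+pushpose(b[:2],np.radians(b[2]))*f;al=np.radians(a[2]*(1-f)+b[2]*f)
        rb=np.array(rect(t,-al,-1)) ; e,n=uv(al);rb=np.array([t-k*e+w*n for k in(47.5,59.5) for w in(-10,10)])
        P,o=pose(t,83,al);q=bot.solve_ik(P,o)
        print(a,f,"Bx %.1f"%rb[:,0].max(),"By",rb[:,1].min().round(),rb[:,1].max().round(),"th %.2f pess %.2f %.2f"%(theta(t,al),theta(t-[0,2],al),theta(t+[0,2],al)),"A",np.array(rect(t,al,1)).round().tolist(),q is not None)
E
```

```text
(-101, -13, 3) 0 Bx -101.0 By -14.0 7.0 th 0.03 pess 0.03 0.03 A [[-6.0, -8.0], [6.0, -7.0], [5.0, 13.0], [-7.0, 12.0]] True
(-101, -13, 3) 0.5 Bx -95.5 By -14.0 7.0 th 0.14 pess 0.13 0.14 A [[-1.0, -7.0], [11.0, -6.0], [10.0, 13.0], [-2.0, 13.0]] True
(-90, -13, 4) 0 Bx -90.0 By -14.0 7.0 th 0.26 pess 0.25 0.27 A [[5.0, -6.0], [17.0, -6.0], [15.0, 14.0], [3.0, 14.0]] True
(-90, -13, 4) 0.5 Bx -87.1 By -14.0 7.0 th 0.33 pess 0.31 0.35 A [[7.0, 1.0], [19.0, 2.0], [16.0, 22.0], [4.0, 20.0]] True
(-84, -12, 12) 0 Bx -84.0 By -14.0 8.0 th 0.42 pess 0.40 0.45 A [[9.0, 8.0], [21.0, 10.0], [17.0, 30.0], [5.0, 27.0]] True
(-84, -12, 12) 0.5 Bx -80.2 By -16.0 7.0 th 0.57 pess 0.53 0.63 A [[11.0, 16.0], [22.0, 19.0], [16.0, 38.0], [5.0, 35.0]] True
(-76, -12, 22) 0 Bx -76.0 By -16.0 7.0 th 0.84 pess 0.75 0.95 A [[12.0, 24.0], [23.0, 28.0], [16.0, 47.0], [5.0, 42.0]] True
(-76, -12, 22) 0.5 Bx -72.1 By -17.0 6.0 th 1.25 pess 1.08 1.45 A [[13.0, 30.0], [24.0, 35.0], [15.0, 53.0], [5.0, 48.0]] True
(-68, -12, 30) 0 Bx -68.0 By -18.0 5.0 th 1.90 pess 1.67 2.11 A [[14.0, 35.0], [25.0, 41.0], [15.0,
[... 595 characters left out ...]
3 A [[42.0, 29.0], [52.0, 35.0], [42.0, 53.0], [32.0, 46.0]] True
(-30, -21, 30) 0 Bx -30.0 By -27.0 -4.0 th 1.44 pess 1.40 1.48 A [[52.0, 26.0], [63.0, 32.0], [53.0, 50.0], [42.0, 44.0]] True
(-30, -21, 30) 0.5 Bx -20.0 By -28.0 -5.0 th 1.44 pess 1.40 1.47 A [[62.0, 25.0], [73.0, 31.0], [63.0, 48.0], [52.0, 42.0]] True
(-10, -24, 30) 0 Bx -10.0 By -30.0 -7.0 th 1.43 pess 1.41 1.46 A [[72.0, 23.0], [83.0, 29.0], [73.0, 47.0], [62.0, 41.0]] True
(-10, -24, 30) 0.5 Bx -2.0 By -32.0 -8.0 th 1.43 pess 1.40 1.46 A [[80.0, 22.0], [91.0, 28.0], [81.0, 45.0], [70.0, 39.0]] True
(6, -27, 30) 0 Bx 6.0 By -33.0 -10.0 th 1.42 pess 1.40 1.45 A [[88.0, 20.0], [99.0, 26.0], [89.0, 44.0], [78.0, 38.0]] True
```

Run:
```python
from h import *
from scipy.optimize import brentq
for bx,cy,th in[(-72,-14,1.15),(-66,-15,1.38),(-58,-17,1.4),(-50,-19,1.4),(-40,-20,1.4),(-30,-21,1.4)]:
    g=np.arange(10,40,.5);v=[theta(pushpose((bx,cy),np.radians(a)),np.radians(a)) for a in g]
    i=next((i for i,x in enumerate(v) if x>=th),None)
    if i is None: print(bx,cy,"none",max(v));continue
    a=np.radians(g[i]);t=pushpose((bx,cy),a);print(bx,cy,g[i],"%.2f %.2f %.2f"%(theta(t-[0,2],a),v[i],theta(t+[0,2],a)),np.array(rect(t,a,1)).round().tolist())
```

```text
-72 -14 27.0 1.01 1.18 1.38 [[13.0, 29.0], [23.0, 35.0], [14.0, 52.0], [4.0, 47.0]]
-66 -15 28.5 1.24 1.39 1.54 [[17.0, 30.0], [28.0, 36.0], [18.0, 54.0], [8.0, 48.0]]
-58 -17 29.5 1.32 1.42 1.52 [[25.0, 30.0], [35.0, 36.0], [25.0, 53.0], [15.0, 47.0]]
-50 -19 30.0 1.34 1.42 1.49 [[32.0, 28.0], [43.0, 34.0], [33.0, 52.0], [22.0, 46.0]]
-40 -20 29.5 1.36 1.41 1.47 [[43.0, 27.0], [53.0, 33.0], [43.0, 50.0], [33.0, 44.0]]
-30 -21 28.5 1.36 1.40 1.44 [[53.0, 24.0], [64.0, 30.0], [54.0, 48.0], [44.0, 42.0]]
```

```bash
cat >> h.py <<'E'
PATH=[(-101,-13,3),(-90,-13,4),(-84,-13,12),(-77,-14,21),(-70,-14.5,27.5),(-64,-15,28.5),(-50,-19,30),(-30,-21,28.5),(-10,-24,29),(6,-27,30)]
def go(i,z,feed=.06,sf=None):
    b,c,a=PATH[i];al=np.radians(a);P,o=pose(pushpose((b,c),al),z,al);return bot.move_straight(P,o,feed=feed,stop_force=sf)
E
python3 - <<'E'
from h import *
for i in(5,3,1,0): go(i,105,.08)
st("retreat")
print(go(0,84,.04,15));st("low")
b=bot.get_image("scene");cv2.imwrite("pics/a6.png",cv2.resize(b[120:300,235:435],None,fx=4,fy=3.3))
E
```

```text
retreat t 11.73 tcp [0.5269 0.0515 0.1242] F [-0.4 -0.8  0. ] g 1.001
False
low t 12.41 tcp [0.5269 0.0512 0.1029] F [-0.3  0.4 -1. ] g 1.001
```

View pics/a6.png

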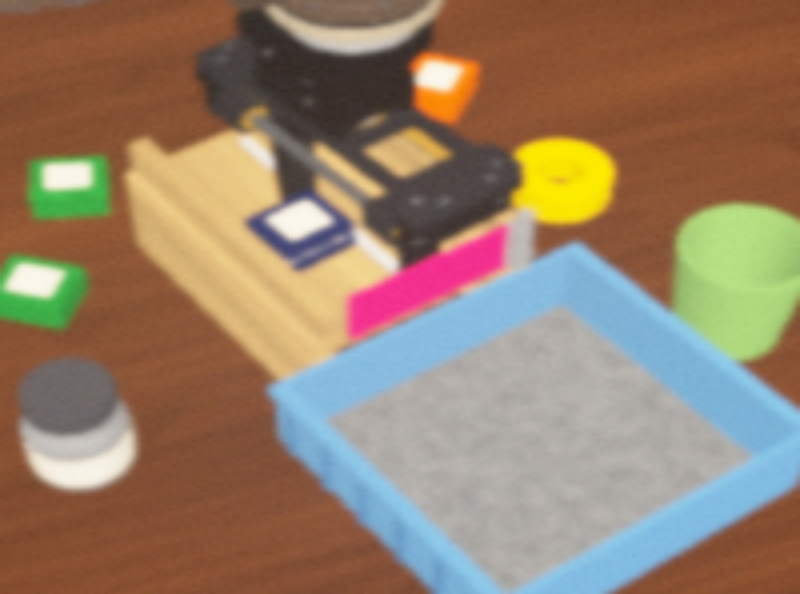

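B is behind the case at (295,180). The case is at (300,225) and the flap is nearly shut against A. Next I'll advance so A opens the flap while B brings the case forward, stopping well short of the edge.

Run:
```python
from h import *
for i in(1,2,3,4,5):
    print(go(i,84,.05,35),end=" ");st(str(i))
b=bot.get_image("scene");cv2.imwrite("pics/a7.png",cv2.resize(b[120:300,235:435],None,fx=4,fy=3.3));cv2.imwrite("pics/a7_s.png",b)
```

```text
False 1 t 12.82 tcp [0.5374 0.0545 0.103 ] F [-2.2 -2.4  1.2] g 0.998
False 2 t 13.12 tcp [0.5387 0.0617 0.1029] F [-4.4  0.6  1.3] g 0.999
False 3 t 13.43 tcp [0.5404 0.0675 0.1029] F [-8.7 -4.2  2.9] g 0.999
False 4 t 13.7 tcp [0.5433 0.0708 0.103 ] F [ -8.2 -17.2   4.3] g 1.0
False 5 t 13.96 tcp [0.5471 0.0721 0.1026] F [-12.4 -16.1   5. ] g 0.997
```

View pics/a7.png

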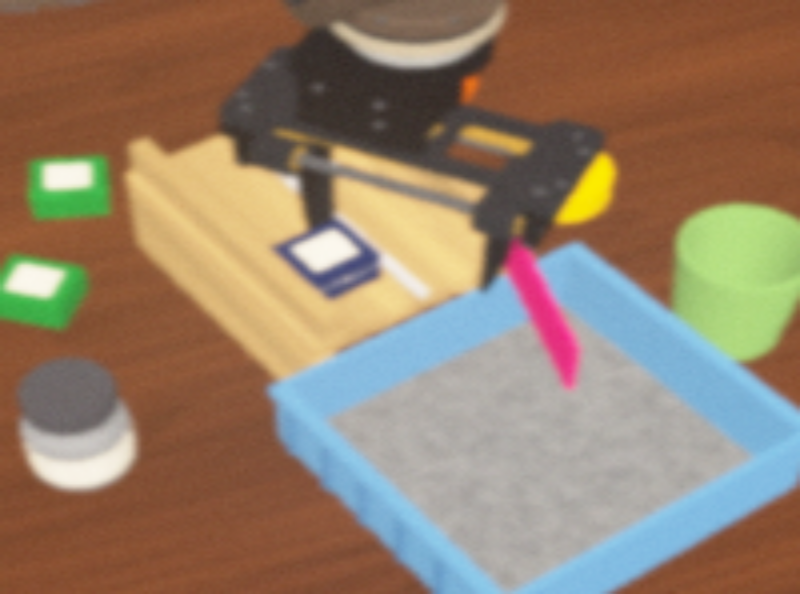

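The flap is held at about 1.2 rad (tip at crop (572,390)) and the case is at (330,255), still about 25 mm short of the edge. I'll continue a little and check the opening before the case reaches the edge.

Run:
```python
from h import *
go(6,84,.05,35);st("6")
b=bot.get_image("scene");cv2.imwrite("pics/a8.png",cv2.resize(b[120:300,235:435],None,fx=4,fy=3.3))
for th in(1.15,1.25,1.35,1.45):
    q=proj("scene",c2w(CH,[[6+104*np.sin(th),58-104*np.cos(th),z] for z in(118,78)]));print(th,((q-[235,120])*[4,3.3]).round(0).tolist())
```

```text
6 t 14.43 tcp [0.5624 0.0728 0.1026] F [-3.3 -8.7 -1.1] g 1.0
1.15 [[565.0, 348.0], [559.0, 389.0]]
1.25 [[586.0, 345.0], [578.0, 385.0]]
1.35 [[605.0, 340.0], [597.0, 380.0]]
1.45 [[623.0, 334.0], [615.0, 374.0]]
```

View pics/a8.png

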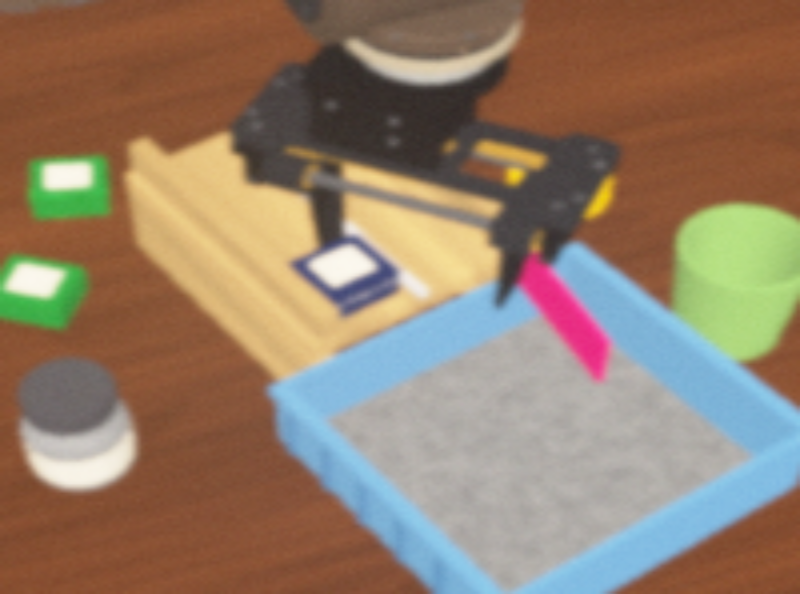

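The flap is at about 1.35 rad (tip at (600,380)). The case is straight at (350,268), with its front about 10 mm short of the edge and clear of the flap. Next comes the push over the edge.

Run:
```python
from h import *
for i in(7,8):
    print(go(i,84,.05,35),end=" ");st(str(i))
    b=bot.get_image("scene");cv2.imwrite(f"pics/b{i}.png",cv2.resize(b[120:300,235:435],None,fx=2,fy=2.2))
print(go(9,84,.05,35));st("9")
b=bot.get_image("scene");cv2.imwrite(f"pics/b9.png",cv2.resize(b[120:300,235:435],None,fx=2,fy=2.2))
c=[cv2.imread(f"pics/b{i}.png") for i in(7,9)];cv2.imwrite("pics/b.png",np.hstack(c))
```

```text
False 7 t 15.05 tcp [0.5841 0.0753 0.103 ] F [ 1.1 -4.4 -2. ] g 0.995
False 8 t 15.65 tcp [0.6041 0.0776 0.1031] F [ 1.8 -2.7 -0.3] g 0.997
False
9 t 16.16 tcp [0.62   0.0789 0.1031] F [ 2.1 -2.6 -0.4] g 1.0
```

View pics/b.png

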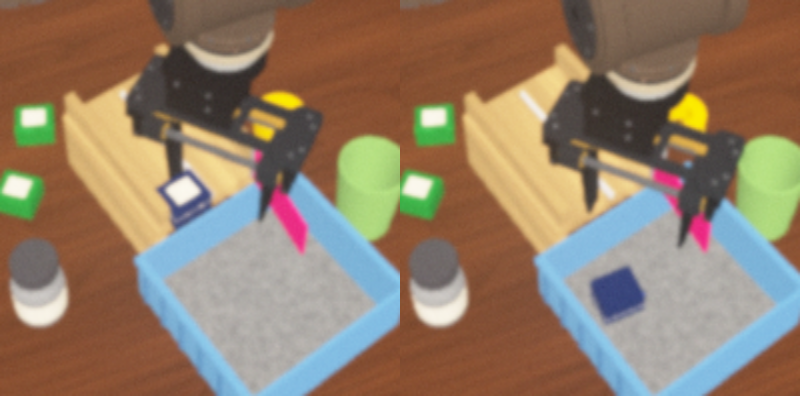

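View pics/b8.png

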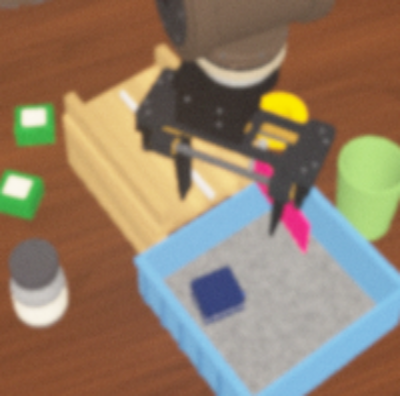

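The case has dropped into the crate and lies upside down at (617,293), with the flap still held at about 1.4 rad. I'll back B away from the flap plane, lift straight up so the flap swings shut underneath, then check.

Run:
```python
from h import *
go(7,84,.08);go(7,170,.12);st("up")
s=bot.observe();bot.goto_joints([-1.0]+list(s["joints"][1:]))
bot.hold(.7);st("clear")
for n in("top","scene"):
    b=bot.get_image(n);cv2.imwrite(f"pics/f_{n}.png",b)
a=cv2.imread("pics/f_top.png")[60:310,210:460];b=cv2.imread("pics/f_scene.png")[120:320,225:445]
cv2.imwrite("pics/f.png",np.hstack([cv2.resize(a,(400,400)),cv2.resize(b,(400,400))]))
```

```text
up t 17.67 tcp [0.5835 0.0759 0.1883] F [-0.8 -0.9 -0.1] g 1.0
clear t 20.43 tcp [ 0.3714 -0.4564  0.1883] F [-0.7  0.5 -0.6] g 1.001
```

View pics/f.png

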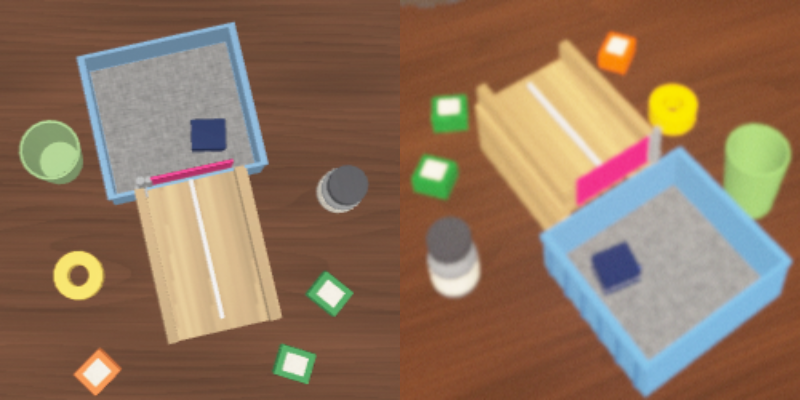

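The case rests in the crate at (208,135), the flap is shut at (192,172), the cup, roll, jar and look-alikes stand where they were, and the hand is clear.

Run:
```python
from h import *
a=cv2.imread("pics/top0.png").astype(int);b=cv2.imread("pics/f_top.png").astype(int)
for n,(u,v) in dict(cup=(241,154),roll=(259,232),jar=(424,178)).items(): print(n,np.abs(a-b)[v-25:v+25,u-25:u+25].mean().round(2))
bot.hand_in();st("done")
```

```text
cup 0.59
roll 0.57
jar 0.64
the job is handed in; nothing more can be done
the job is handed in; nothing more can be done
```

The case is in the crate, the flap has sprung shut and the hand is clear, but the case was first moved while the flap was only ajar, so the order was not strictly kept. I handed the job in shortly after the last check, at about 20.4 s.

**What I did:** One fingertip opened the flap. The other finger pushed the case along its lane and over the edge. The flap was at about 1.35 rad with the case's front about 10 mm short of the edge, and about 1.4 rad right after it dropped.

**What did not go as planned:**
- **Sliding the case from above:** I first tried to slide the case forward from on top while the flap was held open. The finger slipped and the case stayed where it was. It tilted slightly while pressed at its front edge, then lay flat again; it was not lifted.
- **Order of opening and pushing:** The fingers could not span from behind the case to the open flap, so I let the flap close to nearly shut against the finger. The first 25–30 mm of the push then happened while that same finger was reopening it. The flap was past 1.15 rad when the case was still about 25 mm short of the edge.

**Last checks:**
- The pictures show the case lying upside down on the crate floor.
- The cup, sticker roll and jar are unchanged between the first and last top views.
- I saw no contact between the case and the flap in the pictures I took along the way.
- The wrist force readings stayed around 20 N.

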